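# Switch off the charging dock and release its snap-latched battery pack

### The arm

A 6-joint arm with a two-finger parallel gripper is mounted at the origin on a cart in front of the work surface, level with it; the furniture and walls round the work are solid. World frame = base frame: x ahead of the robot, y to its left, z up, the work surface at z = 0. Lengths are in m, angles in rad, forces in N, time in s.
With the tool pointing down it reaches from about 0.375 to 0.9 m from the base axis. Payload 3.1 kg.
Tool frame: the origin (TCP) lies between the finger pads; the fingertips stand 11 mm ahead of it and the grasp point (between the pads) lies 8 mm behind it; z points along the fingers, y is the line along which they close (so a half turn about z gives the same grasp; the last joint's range is limited). The gripper opens to 87 mm and grips with 3 to 60 N. Pads are 19 mm wide; open, the fingers measure 117 mm over their backs; the gripper's body (75 mm by 190 mm) begins 51 mm behind the grasp point.
Start: joints at [-1.296, 0.527, 1.433, -0, 1.181, -0.178], TCP at [0.273, -0.562, 0.197] pointing down, gripper open.
Joint ranges: [-3.08, 3.08], [-0.75, 2.2], [0.22, 2.44], [-1.43, 4.57], [0, 2.65], [-2.85, 2.85]. Speed limits (rad/s): [2.79, 2.79, 3.14, 3.14, 3.14, 3.14].

### API

Orientations are given as a unit quaternion [x, y, z, w].
In Python, from rig import get_obs, camera, hand_in gives the robot as it stands.
- The arm moves only by the shell command python3 -m pendant 'ROWS' [FORCE]. ROWS is JSON, a list that holds one entry, the list of rows, each a list of 7 numbers: the shift along the tool's x, y, z in m, then the turn, a rotation vector about the tool's x, y, z in degrees, then the opening, from 0 (shut) to 1 (fully open). In form: [[[x, y, z, ax, ay, az, fingers], ...]]. A call has exactly 5 rows; each row shifts and turns the commanded pose from where the row before left it, along the tool's axes as they then stand; what a row does not reach is not made up. A row lasts 1/8 s, in which the tool goes at most 62.5 mm and 10.7 degrees, less where a joint would pass 70% of its speed; a pose out of reach is approached as far as the arm can. A call with a gripper value outside its range is refused whole. The fingers move at their own pace and stop on an object; FORCE is the grip in N (left out, the last holds). Time passes only in rows, so rows that do not move let the fingers close, or fill a call up. It gives the time, the measured TCP pose, the force, the opening and the grip force at its end, in the units of the state.
- get_obs(): the state, without advancing time (a new reading comes with each control period).
- camera(name): name is "scene" or "side" or "wrist"; returns a dict with "img" (400x640x3 uint8, red, green, blue), "intrinsics" (3x3 intrinsics, pixels), "R" (3x3) and "t" (3): a world point X has camera coordinates R X + t; the wrist camera has in their place "T_tool_cam" (4x4, takes a point from camera to tool coordinates, whose origin is the TCP and whose axes are the flange's). Camera axes: x right, y down, z forward; pixel columns grow to the right and rows downward; lengths in m; the calibration is good to about 2 mm. A picture is of the moment at which its call begins: read the wrist's pose just before it. There is no depth.
- hand_in(): hands the job in; it is judged then, once.
The state is a dict: "time": time; "q": joint angles; "joint_velocities": joint speeds; "joint_torque": joint torques, N m; "position": TCP position; "tool_rot": TCP orientation; "ft_force": force on the tool from outside, world axes, zero at the start; "moment": the same for the moment, N m; "grip_width": finger opening in m; "grip_force": force on a finger pad.
Only numpy, scipy, OpenCV 4.12 (cv2) and the standard library are available. Lean on these libraries where they do the work, as an engineer would, in place of code of your own. Each camera call takes 0.05 s, during which the arm holds its last target. There are 200 camera calls.

### The job

Flip the red bat toggle on the charging dock over to its off side, away from the latch end. Then press the pack's orange snap tab inward and, keeping it pressed, lift that end so that the pack tips up out of its latch without being forced; draw the pack clear of the dock and set it down gently, upright and flat, in the middle of the blue mat. Leave the switch off and do not disturb the other tools and the orange case.

Things in the scene. Friction and masses are not known exactly. Their poses are not given: they have to be found in the camera images.
- dock: Black charging dock fixed to the bench, base 196 x 150 x 12 mm. Origin on the bench under the bay's middle; x from the latch end (-x) to the rear (+x), z up. Base x -104..92, y -109..41 mm. Bay floor z 12. Side rails y +/-30..36, x +/-60, to z 23. Low front stops x -81..-70, y +/-19..29, to z 19. Grey switch console x +/-55, y -106..-70, top z 31, with a steel nut to z 37.
- dock_catch (a point): Middle of the top of the dock's steel catch bar (dock x -93..-85, y +/-17, z 19.5..24 mm), under which the latch's hook is caught. With the tab end raised about 20 mm the hook is above the bar; if the tab is then let go the hook rests on top of the bar: the pack stays ajar, tipped about 0.08 rad, and does not snap in again under its own weight.
- dock_ledge (a point): Middle of the lower front edge of the dock's rear ledge (dock x from 70 mm rearward to 88, y +/-30, z 21..25 mm). The pack's tongue is tucked 5 mm under it, with 3 mm free height and a wall 1 mm behind it.
- pack: Loose battery pack, green top, black lower half, 0.33 to 0.58 kg, body 130 x 58 x 50 mm. Origin: centre of its underside; x from tab end (-x) to tongue end (+x), z up. Starts in the dock's bay, frames aligned, 12 mm above the dock's origin, about 1 mm play. Its parallel sides at y +/-29 mm can be gripped from above. Black cheeks (to x -69, y +/-19..29) flank the tab.
- pack_tongue (a point): End of the pack's tongue (pack x 65..75, y +/-22, z 0..6 mm). The pack tips about it, tab end up, by up to about 0.3 rad. Once ajar, the pack must move at least 6 mm (better 12) along its length towards its tab end before the tongue can rise past the ledge.
- pack_front (a point): Mean place of the middle of the orange tab's thumb face, pack (-83, 0, 30) mm. The thumb piece is set up to 7 mm further in or out on its latch each time, which no reading tells: feel for it. It is 34 mm wide, z 15..48 mm; at its top a ledge juts 12 mm forward, z 42..48. A fingertip tilted about 40 degrees under the ledge presses and lifts. Hook below: x -89..-83, z 0..6 mm.
- tab (a joint): How far the sprung orange tab is pressed in towards the pack (along the pack's +x), m: 0 out and latched, 0.006 at its stop. It takes about 2.5 N to start and 7 N at the stop. The hook clears the catch bar above about 0.004 (0.005 to be sure). Pressed hard beyond its stop it counts as forced: some 10 N is enough.
- toggle (a joint): Bat toggle, rad: 0 = on, leaning 0.4 rad from upright towards the latch end (dock -x); 0.8 = off, leaning as much towards the rear (dock +x). Over-centre: it falls to the side to which it is pushed past 0.4. Under 2 N at its tip.
- toggle_tip (a point): Rounded end of the red bat toggle (12 mm thick, 46 mm from its pivot; the pivot is at (0, -88, 36) mm of the dock).
- mat: Blue mat 200 x 140 x 4 mm fixed to the bench, left or right of the dock. Origin: centre of its underside; x along its 200 mm side.
- case: Orange closed bit case 181 x 129 x 29 mm lying on the bench on the dock's other side, origin under its centre. Not to be disturbed.
- tape: Black tape roll 62 mm across, 19 high, on the bench at the far left. Not to be disturbed.
- wrench: Steel adjustable wrench, 230 mm long, far right. Not to be disturbed.
- pliers: Red pliers, 180 mm long, far right. Not to be disturbed.

How it is judged:
On the way, in this order (a step that is already met when the one before it is completed fails the run):
1. the toggle is flipped over to off while the pack is still latched down (value of joint toggle above 0.65 rad and angle between pack's own z axis and vertical below 0.03 rad), for 0.2 s.
2. the orange tab is pressed in at least 4 mm (value of joint tab above 0.004 m), for 0.05 s.
3. the tab end is raised out of the latch, the pack tipped up over 0.06 rad in the dock (angle between pack's own z axis and vertical above 0.06 rad and z of pack_front in the frame of dock above 0.045 m and distance between pack and dock below 0.06 m), for 0.2 s.
At the end, for the whole second after the job is handed in: The toggle is off (beyond 0.65 rad), and the pack rests at rest, flat and upright (within 0.06 rad), on the blue mat, its centre within 40 mm of the mat's centre along each of the mat's axes, turned any way (value of joint toggle above 0.65 rad and x of pack in the frame of mat between -0.04 and 0.04 m and y of pack in the frame of mat between -0.04 and 0.04 m and z of pack in the frame of mat between 0.001 and 0.009 m and angle between pack's own z axis and vertical below 0.06 rad and linear speed of pack below 0.02 m/s and contact force between pack and mat above 1 N); the robot touches nothing.
It fails at once if the pack is forced in its dock: over 25 N between pack and dock (contact force between pack and dock above 25 N).
It fails at once if the pack is dropped: it moves faster than 0.6 m/s out of the fingers (linear speed of pack above 0.6 m/s and contact force between the fingers and pack below 0.3 N).
It fails at once if the orange case or a tool is moved by more than 25 mm (distance of any of case, tape, wrench, pliers from where it was at the start of the episode above 0.025 m).
It also fails if it takes over 72 s, if anything falls off the work surface, if the arm or the gripper's body presses on something with over 40 N, if the wrist force passes 120 N, or if a joint passes its speed limit or range.

## Working session

There is one attempt and no reset: what is moved stays moved. The work goes in short steps, Python scripts to look and compute and a shell command to move; the robot and the scene stay as the last step left them, time stands still between calls to the robot, and variables do not carry over. Pictures are saved under pics/ and viewed, at most 13 in all, crops included, and the job is handed in when it is done.

```bash
ls; mkdir -p pics; python3 - <<'E'
from rig import get_obs,camera
import cv2,numpy as np,pickle
o=get_obs();print(o)
for n in("scene","side","wrist"):
    c=camera(n);pickle.dump(c,open(f"{n}.pkl","wb"))
    cv2.imwrite(f"pics/{n}0.png",c["img"][:,:,::-1])
    print(n,c["intrinsics"].round(1).tolist(),[ (k,np.round(c[k],3).tolist()) for k in c if k not in("img","intrinsics")])
E
```

```text
pics
{'time': 0.0, 'q': array([-1.29651774e+00,  5.28475669e-01,  1.43390095e+00, -1.06840397e-06,
        1.18138485e+00, -1.78502059e-01]), 'joint_velocities': array([-0.00129964, -0.00031352, -0.00100221, -0.00106417, -0.00078566,
        0.00013653]), 'joint_torque': array([-1.83269374e-03, -4.40053010e+01, -1.76592582e+01,  6.31045480e-02,
        5.83075185e-02, -1.68101919e-04]), 'position': array([ 0.27322645, -0.56124188,  0.19616628]), 'tool_rot': array([ 9.74482356e-01,  2.24461492e-01, -5.24039461e-05, -1.08314018e-03]), 'ft_force': array([ 0.03942677, -0.00277466, -0.10625635]), 'moment': array([-0.01479929, -0.03826097, -0.05629779]), 'grip_force': 0.0, 'grip_width': 0.08727621854952683}
scene [[447.5, 0.0, 320.7], [0.0, 447.5, 201.0], [0.0, 0.0, 1.0]] [('R', [[-0.476, 0.879, -0.001], [0.742, 0.401, -0.536], [-0.471, -0.256, -0.844]]), ('t', [0.321, -0.311, 1.803])]
side [[438.9, 0.0, 321.2], [0.0, 438.9, 201.9], [0.0, 0.0, 1.0]] [('R', [[-0.999, 0.029, -0.015], [0.027, 0.471, -0.882], [-0.019, -0.882, -0.471]]), ('t', [0.511, 0.085, 1.528])]
wrist [[325.9, 0.0, 319.8], [0.0, 325.9, 195.6], [0.0, 0.0, 1.0]] [('T_tool_cam', [[0.001, -0.967, -0.253, 0.069], [1.0, 0.0, 0.001, -0.0], [-0.0, -0.253, 0.967, -0.188], [0.0, 0.0, 0.0, 1.0]])]
```

View pics/scene0.png

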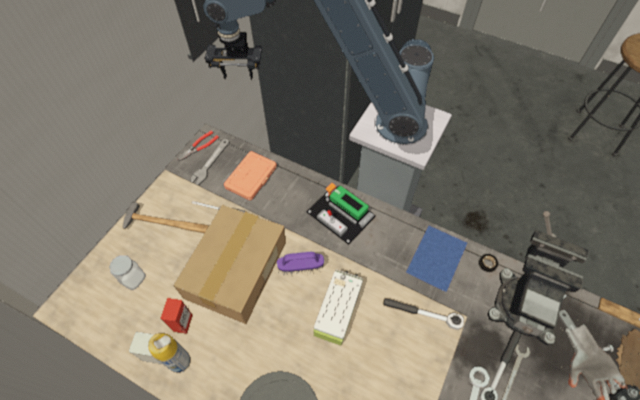

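View pics/side0.png

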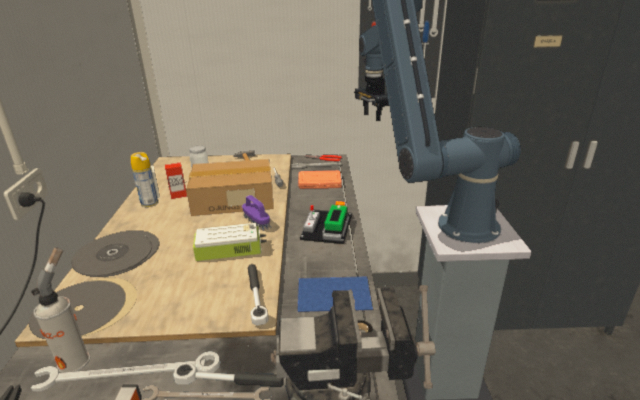

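The scene view shows the pack (green) at about (350,202), its tab at (332,188), the console with the toggle at (332,215), the mat at (437,258) and the case at (250,175). In the side view the mat is at (335,293) and the pack at (336,217). I'll get coarse positions from these and then look closer with the wrist camera.

```bash
cat > h.py <<'E'
import numpy as np,cv2,pickle
from scipy.spatial.transform import Rotation as Ro
from rig import get_obs,camera
def snap(n,f=None):
    o=get_obs(); c=camera(n)
    if n=="wrist":
        T=np.eye(4);T[:3,:3]=Ro.from_quat(o["tool_rot"]).as_matrix();T[:3,3]=o["position"]
        M=np.linalg.inv(T@np.array(c["T_tool_cam"]));c["R"]=M[:3,:3];c["t"]=M[:3,3]
    if f: cv2.imwrite(f"pics/{f}.png",c["img"][:,:,::-1])
    return c
def ray(c,uv,z):
    uv=np.atleast_2d(uv).astype(float);K=c["intrinsics"]
    d=np.c_[uv,np.ones(len(uv))]@np.linalg.inv(K).T@c["R"]; o=-c["R"].T@c["t"]
    return o+d*((z-o[2])/d[:,2])[:,None]
def proj(c,X):
    p=np.atleast_2d(X)@c["R"].T+c["t"];p=p@c["intrinsics"].T;return p[:,:2]/p[:,2:]
def mask(c,lo,hi,box=None):
    m=cv2.inRange(cv2.cvtColor(c["img"],cv2.COLOR_RGB2HSV),lo,hi)
    if box: 
        k=np.zeros_like(m);x0,y0,x1,y1=box;k[y0:y1,x0:x1]=1;m=m*k
    return m
def rect(c,m,z):
    cs,_=cv2.findContours(m,0,2);k=max(cs,key=cv2.contourArea)
    P=ray(c,k[:,0],z)[:,:2]
    r=cv2.minAreaRect((P*1000).astype(np.float32));return r,cv2.contourArea(k),k
def solve(o,R,p):  # one-shift: tool-axes shift to world point p with orientation kept
    return Ro.from_quat(o["tool_rot"]).as_matrix().T@(np.array(p)-o["position"])
E
python3 - <<'E'
from h import *
for n,bg,bm,bc in(("scene",(320,180,380,230),(395,220,480,300),(220,145,280,205)),("side",(320,200,355,240),(290,270,380,315),(290,165,350,195))):
    c=pickle.load(open(n+".pkl","rb"))
    print(n,"green",rect(c,mask(c,(45,120,60),(80,255,255),bg),.062)[:2])
    print("mat",rect(c,mask(c,(100,100,40),(125,255,255),bm),.004)[:2])
    print("case",rect(c,mask(c,(3,100,120),(14,255,255),bc),.029)[:2])
o=get_obs();R=Ro.from_quat(o["tool_rot"]).as_matrix();print(R.round(3))
E
```

```text
scene green (((470.19354248046875, -2.5790176391601562), (134.44068908691406, 69.1494140625), 76.96367645263672), 590.5)
mat (((488.45465087890625, 337.479248046875), (134.10244750976562, 193.3328857421875), 88.95671081542969), 2051.5)
case (((513.3282470703125, -377.8992919921875), (130.29554748535156, 189.0017547607422), 89.55730438232422), 1392.5)
side green (((464.7427062988281, 18.42591094970703), (168.8811798095703, 64.3280029296875), 77.48965454101562), 411.0)
mat (((487.159423828125, 337.2086486816406), (136.38348388671875, 196.4351043701172), 89.7408447265625), 1682.5)
case (((508.96734619140625, -359.8594665527344), (178.34996032714844, 179.7100372314453), 89.53146362304688), 729.0)
[[ 0.899  0.437 -0.   ]
 [ 0.437 -0.899  0.002]
 [ 0.    -0.002 -1.   ]]
```

```bash
python3 -m pendant '[[[0.042,-0.042,-0.011,0,0,0,0.5],[0.042,-0.042,-0.011,0,0,0,0],[0.042,-0.042,-0.011,0,0,0,0],[0.042,-0.042,-0.011,0,0,0,0],[0.042,-0.042,-0.01,0,0,0,0]]]'
python3 -m pendant '[[[0.042,-0.042,0,0,0,0,0],[0.042,-0.042,0,0,0,0,0],[0.042,-0.042,0,0,0,0,0],[0.042,-0.042,0,0,0,0,0],[0.042,-0.042,0,0,0,0,0]]]'
python3 -m pendant '[[[0.028,-0.028,0,0,0,-10.5,0],[0,0,0,0,0,-10.5,0],[0,0,0,0,0,-10.5,0],[0,0,0,0,0,-10.5,0],[0,0,0,0,0,-9,0]]]'
python3 -m pendant '[[[0,0,0,0,0,0,0],[0,0,0,0,0,0,0],[0,0,0,0,0,0,0],[0,0,0,0,0,0,0],[0,0,0,0,0,0,0]]]'
python3 - <<'E'
from h import *
c=snap("wrist","w1");pickle.dump(c,open("w1.pkl","wb"));o=get_obs();print(o["position"],Ro.from_quat(o["tool_rot"]).as_matrix().round(3))
r=rect(c,mask(c,(45,120,60),(80,255,255)),.062);print(r[:2],cv2.boundingRect(r[2]))
E
```

```text
time: 0.78
position: [0.3707, -0.2794, 0.2514]
tool_rot: [0.975, 0.224, 0.0, -0.0]
ft_force: [0.8, -0.2, -0.6]
grip_width: 0.0449
grip_force: 0.0
time: 1.4
position: [0.4677, 0.0013, 0.2512]
tool_rot: [0.974, 0.224, 0.0, 0.0]
ft_force: [0.5, -0.3, 0.4]
grip_width: 0.0019
grip_force: 0.0
time: 2.02
position: [0.48, 0.037, 0.2509]
tool_rot: [0.781, 0.624, -0.0, -0.0]
ft_force: [0.4, 0.7, -0.1]
grip_width: 0.0002
grip_force: 0.0
time: 2.65
position: [0.4803, 0.0368, 0.2512]
tool_rot: [0.783, 0.622, 0.0, 0.0]
ft_force: [-0.2, 0.3, -0.1]
grip_width: 0.0002
grip_force: 0.0
[0.48031484 0.03684673 0.25116811] [[ 0.226  0.974  0.   ]
 [ 0.974 -0.226 -0.   ]
 [-0.     0.    -1.   ]]
(((466.51348876953125, 15.210311889648438), (88.3481674194336, 56.286495208740234), 76.95162200927734), 1787.5) (289, 154, 48, 73)
```

View pics/w1.png

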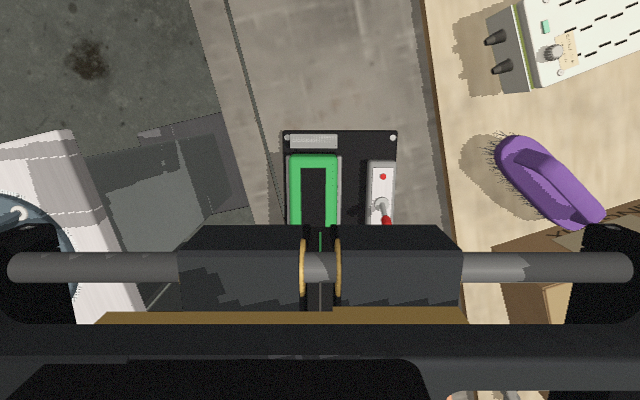

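The wrist view shows the rear half of the dock. The base's rear corners are at about (283,130) and (397,130), the green top's rear edge is at v≈154, and the toggle runs from its nut (381,205) to a red tip at (387,220). I'll fit the edges to fix the dock frame.

```bash
python3 - <<'E'
from h import *
c=pickle.load(open("w1.pkl","rb"))
g=cv2.cvtColor(c["img"],cv2.COLOR_RGB2GRAY)
for v in(125,127,129,131,133,136):print(v,g[v,278:300].tolist(),g[v,385:402].tolist())
def edge_u(v,a,b): # sharpest step
    d=np.diff(g[v,a:b].astype(int));return a+.5+np.abs(d).argmax()
def edge_v(u,a,b):
    d=np.diff(g[a:b,u].astype(int));return a+.5+np.abs(d).argmax()
L=np.array([(edge_u(v,276,288),v) for v in range(136,215,4)]);Rr=np.array([(edge_u(v,392,403),v) for v in range(140,215,4)])
T=np.array([(u,edge_v(u,122,136)) for u in range(290,392,4)])
for n,E in(("L",L),("R",Rr),("T",T)):
    P=ray(c,E,.012)[:,:2];l=cv2.fitLine((P*1000).astype(np.float32),cv2.DIST_HUBER,0,.01,.01).ravel();print(n,l,np.degrees(np.arctan2(l[1],l[0])),E[::6].tolist())
r,a,k=rect(c,mask(c,(45,100,50),(80,255,255)),.062)
print(cv2.boundingRect(k), ray(c,[(289,154),(337,154)],.062))
m=mask(c,(0,150,90),(6,255,255),(370,195,400,228));m2=np.argwhere(m)[:,::-1];print("red",m2.min(0),m2.max(0),m2.mean(0),ray(c,m2.mean(0),.075))
E
```

```text
125 [148, 148, 145, 143, 143, 139, 140, 136, 133, 136, 136, 135, 133, 135, 134, 136, 136, 135, 137, 139, 137, 140] [144, 143, 146, 145, 146, 148, 146, 148, 149, 149, 148, 143, 143, 138, 140, 140, 138]
127 [146, 143, 143, 142, 144, 142, 141, 141, 139, 140, 139, 137, 137, 139, 138, 134, 129, 132, 134, 135, 138, 139] [143, 144, 140, 141, 142, 142, 144, 142, 145, 141, 143, 138, 138, 134, 133, 129, 130]
129 [141, 143, 144, 145, 144, 146, 147, 149, 149, 147, 147, 146, 147, 147, 142, 138, 136, 137, 139, 138, 143, 144] [146, 148, 145, 145, 144, 145, 144, 147, 147, 147, 145, 143, 137, 135, 135, 133, 133]
131 [146, 146, 111, 97, 72, 39, 35, 35, 34, 28, 31, 35, 31, 32, 38, 37, 31, 35, 37, 34, 37, 38] [33, 35, 36, 30, 32, 35, 36, 37, 34, 32, 34, 40, 99, 129, 135, 136, 137]
133 [144, 111, 96, 101, 50, 33, 40, 42, 36, 38, 37, 39, 20, 49, 51, 51, 52, 50, 43, 42, 50, 53] [43, 49, 44, 50, 44, 42, 36, 35, 42, 43, 44, 40, 48, 129, 137, 136, 134]
136 [114, 99, 96, 103, 60, 28, 159, 160, 149, 150, 151, 123, 164, 167, 164, 173, 167, 162, 164, 166, 162, 162] [45, 47, 44, 47, 42, 198, 212, 205, 207, 212, 169, 81, 72, 130, 136, 136, 137]
L [2.0855200e-01 9.7801125e-01 4.3182480e+02 3.2284317e+01] 77.96249 [[283.5, 136.0], [285.5, 160.0], [285.5, 184.0], [286.5, 208.0]]
R [2.2281478e-01 9.7486079e-01 5.7422400e+02 1.8743215e+00] 77.12558 [[396.5, 140.0], [395.5, 164.0], [392.5, 188.0], [392.5, 212.0]]
T [ 9.7418755e-01 -2.2574012e-01  5.2060596e+02  7.3724632e+01] -13.046404 [[290.0, 133.5], [314.0, 129.5], [338.0, 129.5], [362.0, 129.5], [386.0, 129.5]]
(289, 154, 49, 74) [[0.44984147 0.06441908 0.062     ]
 [0.5039883  0.05187012 0.062     ]]
red [382 215] [391 224] [385.98611111 220.18055556] [[ 0.54335549 -0.03562879  0.075     ]]
```

```bash
python3 -m pendant '[[[-0.049,0.02,0.02,0,0,0,0],[-0.049,0.03,0.03,0,0,0,0],[0,0.03,0.03,0,0,0,0],[0,0,0.05,0,0,0,0],[0,0,0.048,0,0,0,0]]]'
python3 -m pendant '[[[0,0,0,0,0,0,0],[0,0,0,0,0,0,0],[0.01,0,0,0,0,0,0],[0.01,0,0,0,0,0,0],[0.008,0,0,0,0,0,0]]]'
python3 -m pendant '[[[0.008,0,0,0,0,0,0],[0.008,0,0,0,0,0,0],[0,0,0,0,0,0,0],[-0.01,0,0,0,0,0,0],[-0.01,0,-0.02,0,0,0,0]]]'
python3 -m pendant '[[[0,0,-0.05,0,0,0,0],[-0.05,0,-0.05,0,0,0,0],[-0.05,-0.04,-0.05,0,0,0,0],[-0.05,-0.04,0,0,0,0,0],[0,0,0,0,0,0,0]]]'
python3 - <<'E'
from h import *
c=snap("wrist","w2");pickle.dump(c,open("w2.pkl","wb"));print(get_obs()["position"])
for i,n in enumerate(("scene","side")):
    d=snap(n);u=proj(d,[.461,-.0065,.03])[0].astype(int);print(u)
    cv2.imwrite(f"pics/{n}2.png",cv2.resize(d["img"][u[1]-35:u[1]+35,u[0]-45:u[0]+45,::-1],None,fx=6,fy=6))
a=cv2.imread("pics/scene2.png");b=cv2.imread("pics/side2.png");w=cv2.imread("pics/w2.png")
h=np.hstack([cv2.resize(a,(400,311)),cv2.resize(b,(400,311))]);w=cv2.resize(w[100:330],(800,288));cv2.imwrite("pics/m2.png",np.vstack([h,w]))
E
```

```text
time: 3.32
position: [0.5362, -0.0753, 0.0729]
tool_rot: [0.783, 0.622, 0.0, 0.001]
ft_force: [0.8, 1.4, 0.0]
grip_width: 0.0004
grip_force: 0.0
time: 3.95
position: [0.5425, -0.0465, 0.0753]
tool_rot: [0.783, 0.622, 0.001, 0.001]
ft_force: [-0.3, -0.2, 0.1]
grip_width: 0.0007
grip_force: 0.0
time: 4.58
position: [0.5393, -0.052, 0.0931]
tool_rot: [0.783, 0.622, -0.001, -0.002]
ft_force: [0.5, 0.2, 0.2]
grip_width: 0.0005
grip_force: 0.0
time: 5.2
position: [0.4399, -0.1662, 0.2273]
tool_rot: [0.785, 0.62, -0.001, -0.0]
ft_force: [0.4, 0.6, -0.7]
grip_width: 0.0008
grip_force: 0.0
[ 0.44167891 -0.1653108   0.22715565]
[347 204]
[335 221]
```

View pics/m2.png

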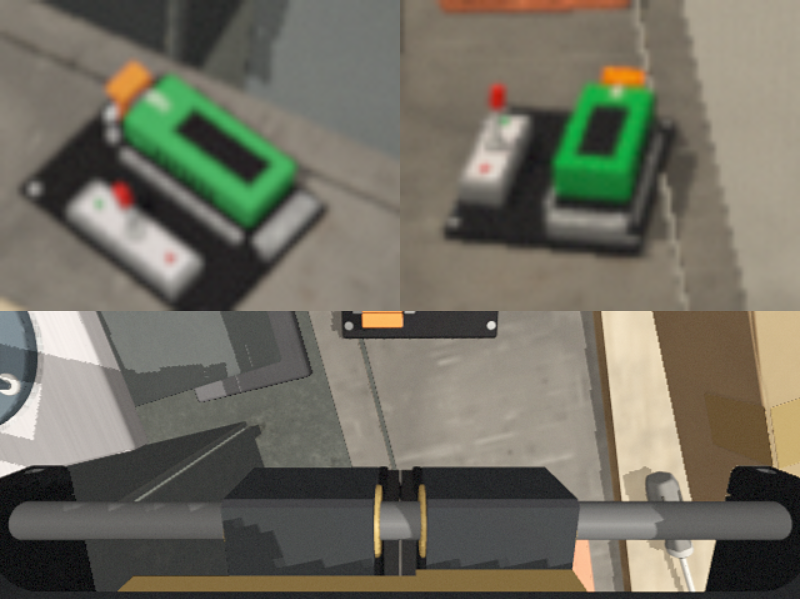

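```bash
cat >> h.py <<'E'
ex=np.array([.225,.9744,0]);ey=np.array([-.9744,.225,0]);O=np.array([.4612,-.0065,0])
def D(x,y,z): return O+(x*ex+y*ey+np.array([0,0,z]))/1000
def todock(p): p=np.array(p)-O; return np.array([p@ex,p@ey,p[2]])*1000
def toggle():
    for n in("scene","side"):
        c=snap(n);u=proj(c,D(0,-88,70))[0].astype(int)
        m=mask(c,(0,150,70),(6,255,255),(u[0]-14,u[1]-14,u[0]+14,u[1]+10));p=np.argwhere(m)[:,::-1]
        f=lambda a:proj(c,D(38*np.sin(a),-88,36+38*np.cos(a))).round(1).tolist()
        print(n,len(p),p.mean(0),"on",f(-.4),"off",f(.4))
E
python3 -c "
from h import *
toggle();print(todock(get_obs()['position']))"
```

```text
scene 16 [329.3125 212.    ] on [[328.4, 212.6]] off [[335.1, 217.6]]
side 16 [311.5    207.1875] on [[311.4, 207.0]] off [[309.5, 211.1]]
[-156.67100447  -18.366467    226.58616714]
```

```bash
python3 -m pendant '[[[0.04,0.02,0,0,0,0,0],[0.04,0.03,0,0,0,0,0],[0.027,0.02,0.05,0,0,0,0],[0,0,0.05,0,0,0,0],[0,0,0.048,0,0,0,0]]]'
python3 -m pendant '[[[0,0,0,0,0,0,0],[0.02,0,0,0,0,0,0],[0.01,0,0,0,0,0,0],[0.01,0,0,0,0,0,0],[0.007,0,0,0,0,0,0]]]'
python3 -m pendant '[[[0,0,0,0,0,0,0],[0,0,0,0,0,0,0],[0,0,0,0,0,0,0],[0,0,0,0,0,0,0],[0,0,0,0,0,0,0]]]'
python3 -c "
from h import *
print(todock(get_obs()['position']));toggle()"
```

```text
time: 6.08
position: [0.5366, -0.0732, 0.0768]
tool_rot: [0.782, 0.624, 0.0, 0.0]
ft_force: [0.0, -0.6, 0.1]
grip_width: 0.0003
grip_force: 0.0
time: 6.7
position: [0.5468, -0.029, 0.0798]
tool_rot: [0.783, 0.622, 0.0, 0.001]
ft_force: [0.2, -0.0, 0.2]
grip_width: 0.0004
grip_force: 0.0
time: 7.32
position: [0.5461, -0.0296, 0.0788]
tool_rot: [0.783, 0.622, -0.0, -0.0]
ft_force: [0.1, -0.4, -0.2]
grip_width: 0.0006
grip_force: 0.0
[ -3.4421076  -87.94119593  78.8299567 ]
scene 6 [330.  213.5] on [[328.4, 212.6]] off [[335.1, 217.6]]
side 9 [311.55555556 207.22222222] on [[311.4, 207.0]] off [[309.5, 211.1]]
```

```bash
python3 - <<'E'
from h import *
L=[]
for n in("scene","side"):
    d=snap(n);u=proj(d,D(0,-60,50))[0].astype(int)
    L.append(cv2.resize(d["img"][u[1]-32:u[1]+28,u[0]-36:u[0]+36,::-1],(400,333),interpolation=cv2.INTER_CUBIC))
w=snap("wrist")["img"][90:290,190:450,::-1]
cv2.imwrite("pics/m3.png",np.vstack([np.hstack(L),np.hstack([cv2.resize(w,(347,267)),np.zeros((267,453,3),np.uint8)])]))
E
```

```text
(no output)
```

View pics/m3.png

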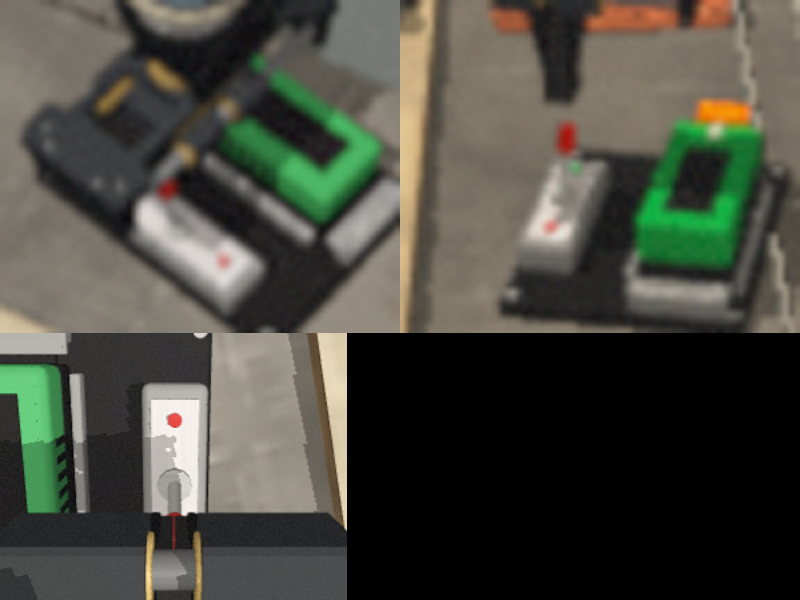

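```bash
python3 - <<'E'
from h import *
o=get_obs();print(o["position"],todock(o["position"]),o["q"])
for n in("scene","side"):
    d=snap(n);u=proj(d,D(0,-60,50))[0].astype(int);s=400/72
    for P in(o["position"],o["position"]+[0,0,-.011],D(-18,-88,78),D(0,-88,36),D(18,-88,78),D(-104,-109,12),D(92,-109,12),D(92,41,12),D(55,-106,31)):
        q=proj(d,P)[0];print(n,q.round(1),((q-u+[36,32])*s).round())
E
```

```text
[ 0.54612952 -0.02945185  0.07886424] [ -3.2551406  -87.91949284  78.8642422 ] [-2.58229091e-01  5.93795502e-01  1.73344337e+00 -4.53693768e-05
  8.14397954e-01 -3.03396133e-02]
scene [331.1 213.3] [173. 185.]
scene [331. 215.] [172. 194.]
scene [327.7 210.9] [154. 172.]
scene [331.5 220.3] [175. 224.]
scene [335.9 217.1] [200. 206.]
scene [305.  210.6] [ 28. 170.]
scene [348.1 243.7] [267. 354.]
scene [375.5 214.8] [420. 194.]
scene [340.5 234. ] [225. 300.]
side [310.6 206.6] [159. 131.]
side [310.7 209.4] [159. 147.]
side [311.5 204.8] [164. 121.]
side [310.7 217.9] [160. 194.]
side [309.2 209.8] [151. 149.]
side [311.4 209.1] [164. 145.]
side [298.7 237.3] [ 93. 302.]
side [343.4 241.6] [341. 326.]
side [302.  226.8] [111. 243.]
```

```bash
python3 - <<'E'
from h import *
c=snap("wrist");o=get_obs()
for P in(o["position"],o["position"]+[0,0,-.011],D(-18,-88,78),D(0,-88,82),D(0,-88,36),D(18,-88,78)):print(proj(c,P)[0].round(0),((proj(c,P)[0]-[260,170])*6).round())
a=cv2.resize(c["img"][170:270,260:380,::-1],(720,600),interpolation=cv2.INTER_NEAREST)
cv2.imwrite("pics/m4.png",a)
E
```

```text
[320. 227.] [362. 341.]
[320. 221.] [362. 305.]
[320. 249.] [363. 471.]
[321. 224.] [363. 321.]
[320. 203.] [362. 195.]
[320. 193.] [363. 137.]
```

View pics/m4.png

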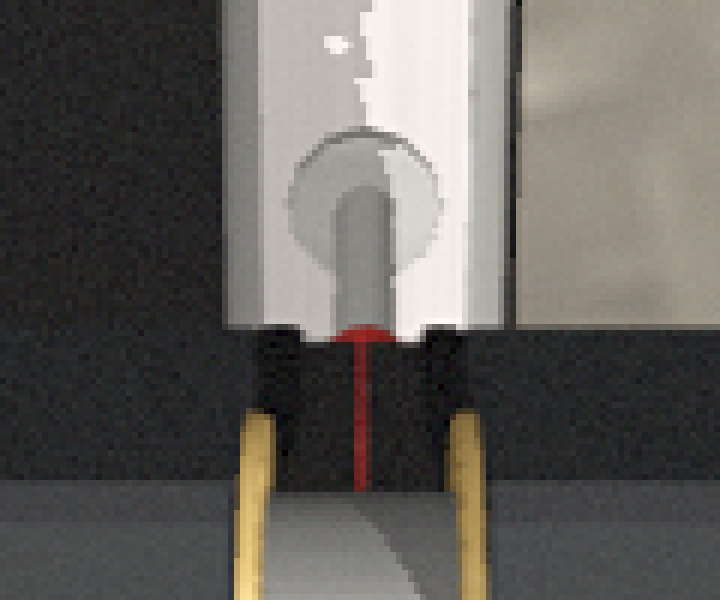

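```bash
python3 -m pendant '[[[-0.03,0,0,0,0,0,0],[-0.03,0,0,0,0,0,0],[-0.03,0,0,0,0,0,0],[0,0,0,0,0,0,0],[0,0,0,0,0,0,0]]]'
cat > v.py <<'E'
from h import *
import sys
o=get_obs();d=snap("side");p=proj(d,o["position"])[0];t=proj(d,o["position"]+[0,0,-.011])[0];u=p.astype(int)
print(p,t,p-u+[32,35]);a=d["img"][u[1]-35:u[1]+15,u[0]-32:u[0]+32,::-1]
np.save(sys.argv[1],a)
E
python3 v.py a.npy
python3 -m pendant '[[[0,0,0,0,0,0,1],[0,0,0,0,0,0,1],[0,0,0,0,0,0,1],[0,0,0,0,0,0,1],[0,0,0,0,0,0,1]]]'
python3 v.py b.npy
python3 -c "
import numpy as np,cv2
cv2.imwrite('pics/m5.png',np.hstack([cv2.resize(np.load(f),(384,300),interpolation=0) for f in('a.npy','b.npy')]))"
```

```text
time: 8.35
position: [0.5257, -0.1166, 0.0789]
tool_rot: [0.783, 0.622, 0.0, -0.0]
ft_force: [0.7, -0.4, 0.0]
grip_width: 0.0007
grip_force: 0.0
[316.08520445 194.83889453] [316.14793435 197.54058832] [32.08520445 35.83889453]
time: 9.02
position: [0.5258, -0.1171, 0.0789]
tool_rot: [0.783, 0.622, 0.0, -0.0]
ft_force: [-0.1, -0.1, 0.6]
grip_width: 0.0426
grip_force: 0.0
[316.04960132 194.78359179] [316.11243283 197.48484327] [32.04960132 35.78359179]
```

View pics/m5.png

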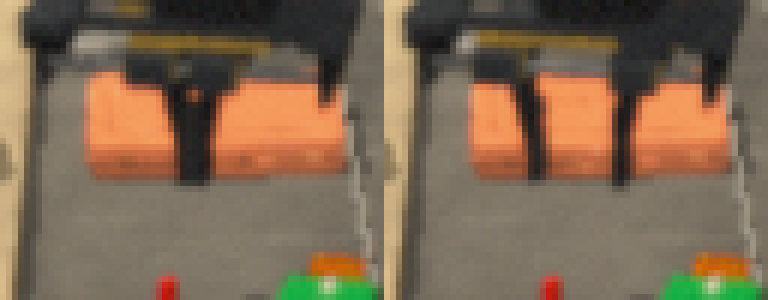

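```bash
python3 -m pendant '[[[0.02,0,0.015,0,0,0,0],[0.02,0,0.02,0,0,0,0],[0.005,0,0,0,0,0,0],[0,0,0,0,0,0,0],[0,0,0,0,0,0,0]]]'
python3 -m pendant '[[[0.015,0,0,0,0,0,0],[0.01,0,0,0,0,0,0],[0.01,0,0,0,0,0,0],[0.008,0,0,0,0,0,0],[0,0,0,0,0,0,0]]]'
python3 -c "
from h import *
o=get_obs();print(todock(o['position']),o['ft_force']);toggle()"
```

```text
time: 9.7
position: [0.5365, -0.0737, 0.0444]
tool_rot: [0.783, 0.622, 0.0, 0.001]
ft_force: [0.1, -0.0, 0.1]
grip_width: 0.0127
grip_force: 0.0
time: 10.32
position: [0.5457, -0.0305, 0.0438]
tool_rot: [0.783, 0.623, -0.0, -0.0]
ft_force: [1.0, 0.1, -0.1]
grip_width: 0.0005
grip_force: 0.0
[ -4.37641738 -87.69280827  43.82294601] [ 0.95906164  0.12570705 -0.08789382]
scene 13 [335.30769231 217.        ] on [[328.4, 212.6]] off [[335.1, 217.6]]
side 13 [309.84615385 210.76923077] on [[311.4, 207.0]] off [[309.5, 211.1]]
```

```bash
python3 -m pendant '[[[-0.005,0,-0.04,0,0,0,0],[0,0,-0.05,0,0,0,0],[-0.05,-0.029,-0.02,0,0,0,0],[-0.05,-0.029,0,0,0,0,0],[-0.05,-0.03,0,0,0,0,0]]]'
python3 -m pendant '[[[0,0,0,0,10,0,0],[0,0,0,0,10,0,0],[0,0,0,0,10,0,0],[0,0,0,0,10,0,0],[0,0,0,0,0,0,0]]]'
python3 -m pendant '[[[0,0,0,0,0,0,0],[0,0,0,0,0,0,0],[0,0,0,0,0,0,0],[0,0,0,0,0,0,0],[0,0,0,0,0,0,0]]]'
cat > s.py <<'E'
from h import *
import sys
o=get_obs();R=Ro.from_quat(o["tool_rot"]).as_matrix();A=np.array([ex,ey,[0,0,1]])
p=o["position"];tip=p-.020*R[:,2];lead=tip+.0095*R[:,0]
print("t",round(o["time"],2),"tcp",todock(p).round(1),"tip",todock(tip).round(1),"lead",todock(lead).round(1),"F dock",(A@o["ft_force"]).round(2),"grip",round(o["grip_width"],4),o["grip_force"])
M=A@R
if len(sys.argv)>1:
    print("tool axes in dock\n",M.round(3));d=np.array(eval(sys.argv[1]))-todock(p);print("shift",(M.T@d).round(1))
E
python3 s.py [-102.4,0,14.6]; python3 -c "
from h import *
toggle();print(get_obs()['q'])"
```

```text
time: 11.05
position: [0.424, -0.164, 0.1545]
tool_rot: [0.783, 0.622, 0.0, 0.001]
ft_force: [-0.4, -0.1, -0.1]
grip_width: 0.0002
grip_force: 0.0
time: 11.68
position: [0.4244, -0.1652, 0.152]
tool_rot: [0.737, 0.582, 0.268, -0.213]
ft_force: [-0.6, 0.0, 0.2]
grip_width: 0.0007
grip_force: 0.0
time: 12.3
position: [0.4251, -0.1622, 0.1541]
tool_rot: [0.736, 0.585, 0.268, -0.213]
ft_force: [0.4, -0.6, -1.0]
grip_width: 0.0005
grip_force: 0.0
t 12.3 tcp [-159.9    0.2  154.1] tip [-172.7    0.2  169.4] lead [-165.4    0.2  175.5] F dock [-0.51 -0.51 -0.98] grip 0.0005 0.0
tool axes in dock
 [[ 0.766 -0.     0.642]
 [ 0.    -1.    -0.   ]
 [ 0.642  0.    -0.766]]
shift [-4.560e+01  1.000e-01  1.438e+02]
scene 16 [335.5625 216.625 ] on [[328.4, 212.6]] off [[335.1, 217.6]]
side 11 [309.81818182 210.72727273] on [[311.4, 207.0]] off [[309.5, 211.1]]
[-0.98727227  0.57929495  1.78278236  0.49988751  1.33466138 -1.01905187]
```

```bash
python3 -m pendant '[[[-0.0456,0,0.02,0,0,0,0],[0,0,0.045,0,0,0,0],[0,0,0.045,0,0,0,0],[0,0,0.034,0,0,0,0],[0,0,0,0,0,0,0]]]'
python3 s.py [-95,0,14.6]
python3 - <<'E'
from h import *
o=get_obs();d=snap("side");s=snap("scene");R=Ro.from_quat(o["tool_rot"]).as_matrix();L=[]
for c in(s,d):
    u=proj(c,D(-80,0,40))[0].astype(int);print(u,proj(c,o["position"]-.02*R[:,2])[0])
    L.append(cv2.resize(c["img"][u[1]-36:u[1]+24,u[0]-40:u[0]+40,::-1],(400,300),interpolation=cv2.INTER_CUBIC))
w=snap("wrist")["img"][60:290,200:440,::-1]
cv2.imwrite("pics/m6.png",np.vstack([np.hstack(L),np.hstack([cv2.resize(w,(300,288)),np.zeros((288,500,3),np.uint8)])]))
E
```

```text
time: 13.02
position: [0.4368, -0.104, 0.0134]
tool_rot: [0.735, 0.584, 0.268, -0.216]
ft_force: [-0.2, -1.2, 0.4]
grip_width: 0.0005
grip_force: 0.0
t 13.03 tcp [-100.5    1.8   13.4] tip [-113.4    1.7   28.7] lead [-106.2    1.7   34.9] F dock [-1.2  -0.02  0.41] grip 0.0005 0.0
tool axes in dock
 [[ 0.764  0.001  0.645]
 [-0.002 -1.     0.004]
 [ 0.645 -0.004 -0.764]]
shift [5.  1.8 2.7]
[330 190] [323.84216809 186.91415118]
[339 207] [341.36732021 206.33267365]
```

View pics/m6.png

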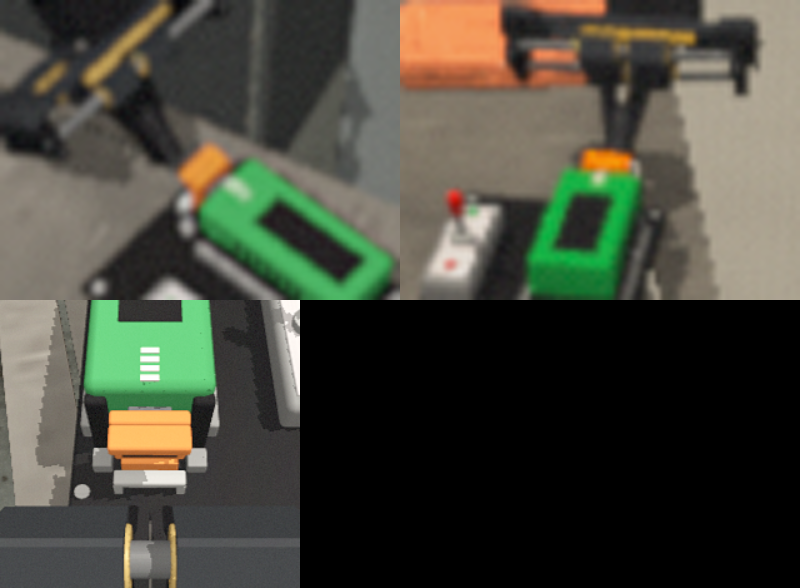

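```bash
python3 -m pendant '[[[0.0023,0,0.0019,0,0,0,0],[0.0023,0,0.0019,0,0,0,0],[0.0023,0,0.0019,0,0,0,0],[0.0023,0,0.0019,0,0,0,0],[0,0,0,0,0,0,0]]]' >/dev/null
python3 s.py
python3 -m pendant '[[[0.0015,0,0.0013,0,0,0,0],[0.0,0,0.0,0,0,0,0],[0.0015,0,0.0013,0,0,0,0],[0.0,0,0.0,0,0,0,0],[0,0,0,0,0,0,0]]]' >/dev/null
python3 s.py
```

```text
t 13.8 tcp [-90.3   0.3  14.4] tip [-103.1    0.3   29.7] lead [-95.8   0.3  35.9] F dock [-0.2  -0.68  0.17] grip 0.0003 0.0
t 14.43 tcp [-86.6   0.1  14.3] tip [-99.5   0.2  29.6] lead [-92.2   0.1  35.7] F dock [ 0.08 -0.26  0.71] grip 0.0003 0.0
```

```bash
for i in 1 ; do python3 -m pendant '[[[0.0015,0,0.0013,0,0,0,0],[0.0,0,0.0,0,0,0,0],[0.0,0,0.0,0,0,0,0],[0.0,0,0.0,0,0,0,0],[0,0,0,0,0,0,0]]]' >/dev/null
python3 s.py; done
python3 -m pendant '[[[0.0015,0,0.0013,0,0,0,0],[0.0,0,0.0,0,0,0,0],[0.0,0,0.0,0,0,0,0],[0.0,0,0.0,0,0,0,0],[0,0,0,0,0,0,0]]]' >/dev/null
python3 s.py
python3 -m pendant '[[[0.0015,0,0.0013,0,0,0,0],[0.0,0,0.0,0,0,0,0],[0.0,0,0.0,0,0,0,0],[0.0,0,0.0,0,0,0,0],[0,0,0,0,0,0,0]]]' >/dev/null
python3 s.py
```

```text
t 15.05 tcp [-84.7   0.1  14.2] tip [-97.5   0.1  29.6] lead [-90.2   0.1  35.7] F dock [-0.62  0.72  0.73] grip 0.0005 0.0
t 15.68 tcp [-82.7   0.1  14.2] tip [-95.5   0.1  29.5] lead [-88.3   0.1  35.7] F dock [-0.05 -0.11 -0.55] grip 0.0005 0.0
t 16.3 tcp [-80.7   0.2  14.2] tip [-93.5   0.2  29.5] lead [-86.3   0.2  35.6] F dock [-0.31 -0.26 -0.91] grip 0.0006 0.0
```

```bash
python3 -m pendant '[[[0.0015,0,0.0013,0,0,0,0],[0.0,0,0.0,0,0,0,0],[0.0,0,0.0,0,0,0,0],[0.0,0,0.0,0,0,0,0],[0,0,0,0,0,0,0]]]' >/dev/null
python3 s.py
python3 -m pendant '[[[0.0015,0,0.0013,0,0,0,0],[0.0,0,0.0,0,0,0,0],[0.0,0,0.0,0,0,0,0],[0.0,0,0.0,0,0,0,0],[0,0,0,0,0,0,0]]]' >/dev/null
python3 s.py
```

```text
t 16.93 tcp [-78.7   0.1  14.2] tip [-91.6   0.1  29.5] lead [-84.3   0.1  35.6] F dock [-1.13  0.79 -0.23] grip 0.0002 0.0
t 17.55 tcp [-76.8   0.1  14.1] tip [-89.6   0.1  29.4] lead [-82.3   0.1  35.6] F dock [ 0.51 -0.18 -0.02] grip 0.0008 0.0
```

```bash
python3 -m pendant '[[[0.0015,0,0.0013,0,0,0,0],[0.0,0,0.0,0,0,0,0],[0.0,0,0.0,0,0,0,0],[0.0,0,0.0,0,0,0,0],[0,0,0,0,0,0,0]]]' >/dev/null
python3 s.py
python3 -m pendant '[[[0.0012,0,0.001,0,0,0,0],[0.0,0,0.0,0,0,0,0],[0.0,0,0.0,0,0,0,0],[0.0,0,0.0,0,0,0,0],[0,0,0,0,0,0,0]]]' >/dev/null
python3 s.py
```

```text
t 18.18 tcp [-74.8   0.1  14.1] tip [-87.7   0.1  29.4] lead [-80.4   0.1  35.5] F dock [-1.22 -0.96  0.5 ] grip 0.0002 0.4046845785342157
t 18.8 tcp [-73.4  -0.1  14. ] tip [-86.2  -0.1  29.4] lead [-78.9  -0.1  35.5] F dock [-3.64 -0.78  0.15] grip 0.0003 1.107280250871554
```

```bash
python3 -m pendant '[[[0.0008,0,0.0006,0,0,0,0],[0.0008,0,0.0006,0,0,0,0],[0.0,0,0.0,0,0,0,0],[0.0,0,0.0,0,0,0,0],[0,0,0,0,0,0,0]]]' >/dev/null
python3 s.py
python3 -m pendant '[[[0.0008,0,0.0006,0,0,0,0],[0.0,0,0.0,0,0,0,0],[0.0,0,0.0,0,0,0,0],[0.0,0,0.0,0,0,0,0],[0,0,0,0,0,0,0]]]' >/dev/null
python3 s.py
```

```text
t 19.43 tcp [-71.3   0.   14.1] tip [-84.2   0.1  29.5] lead [-76.9   0.1  35.6] F dock [-3.66 -0.16 -0.98] grip 0.0003 1.7378476016165223
t 20.05 tcp [-70.2   0.1  14.2] tip [-83.1   0.1  29.5] lead [-75.8   0.1  35.6] F dock [-4.26 -0.96 -1.72] grip 0.0005 2.0741245050157886
```

```bash
python3 -m pendant '[[[0.0008,0,0.0006,0,0,0,0],[0.0007,0,0.0006,0,0,0,0],[0.0,0,0.0,0,0,0,0],[0.0,0,0.0,0,0,0,0],[0,0,0,0,0,0,0]]]' >/dev/null
python3 s.py
```

```text
t 20.68 tcp [-68.7  -0.   14.2] tip [-81.5  -0.   29.5] lead [-74.2  -0.   35.6] F dock [-5.02  0.51  0.1 ] grip 0.0005 2.4832602124661207
```

```bash
python3 -m pendant '[[[0.0004,0,0.0003,0,0,0,0],[0.001,0,-0.001,0,0,0,0],[0.001,0,-0.0012,0,0,0,0],[0.0,0,0.0,0,0,0,0],[0,0,0,0,0,0,0]]]' >/dev/null
python3 s.py
```

```text
t 21.3 tcp [-68.1  -0.1  17.2] tip [-80.9  -0.1  32.5] lead [-73.7  -0.1  38.6] F dock [-5.2   1.07 -0.34] grip 0.0004 2.55111322607263
```

```bash
python3 -m pendant '[[[0.0004,0,0.0003,0,0,0,0],[0.0009,0,-0.001,0,0,0,0],[0.0009,0,-0.001,0,0,0,0],[0.0,0,0.0,0,0,0,0],[0,0,0,0,0,0,0]]]' >/dev/null
python3 s.py
```

```text
t 21.93 tcp [-67.5  -0.1  19.8] tip [-80.3  -0.   35.2] lead [-73.   -0.   41.3] F dock [-5.46 -0.2  -1.31] grip 0.0003 2.7043363146367483
```

```bash
python3 -m pendant '[[[0.0016,0,-0.0018,0,-1,0,0],[0.0016,0,-0.0018,0,-1,0,0],[0.0016,0,-0.0018,0,-1,0,0],[0,0,0,0,0,0,0],[0,0,0,0,0,0,0]]]' >/dev/null
python3 s.py
```

```text
t 22.55 tcp [-67.1  -0.   27.2] tip [-79.1  -0.   43.2] lead [-71.5  -0.   48.9] F dock [-4.87  0.12 -0.09] grip 0.0003 2.7902876239386387
```

```bash
python3 -m pendant '[[[0.0016,0,-0.0018,0,-1,0,0],[0.0016,0,-0.0018,0,-1,0,0],[0.0016,0,-0.0018,0,-1,0,0],[0,0,0,0,0,0,0],[0,0,0,0,0,0,0]]]' >/dev/null
python3 s.py
python3 - <<'E'
from h import *
L=[]
for n in("scene","side"):
    c=snap(n);u=proj(c,D(-60,0,40))[0].astype(int)
    L.append(cv2.resize(c["img"][u[1]-36:u[1]+24,u[0]-40:u[0]+40,::-1],(400,300),interpolation=cv2.INTER_CUBIC))
w=snap("wrist")["img"][20:290,160:480,::-1]
cv2.imwrite("pics/m7.png",np.vstack([np.hstack(L),np.hstack([cv2.resize(w,(356,300)),np.zeros((300,444,3),np.uint8)])]))
E
```

```text
t 23.18 tcp [-66.3   0.   34.4] tip [-77.5   0.   51. ] lead [-69.6   0.   56.3] F dock [-6.47 -0.12 -0.05] grip 0.0003 2.810804104374256
```

View pics/m7.png

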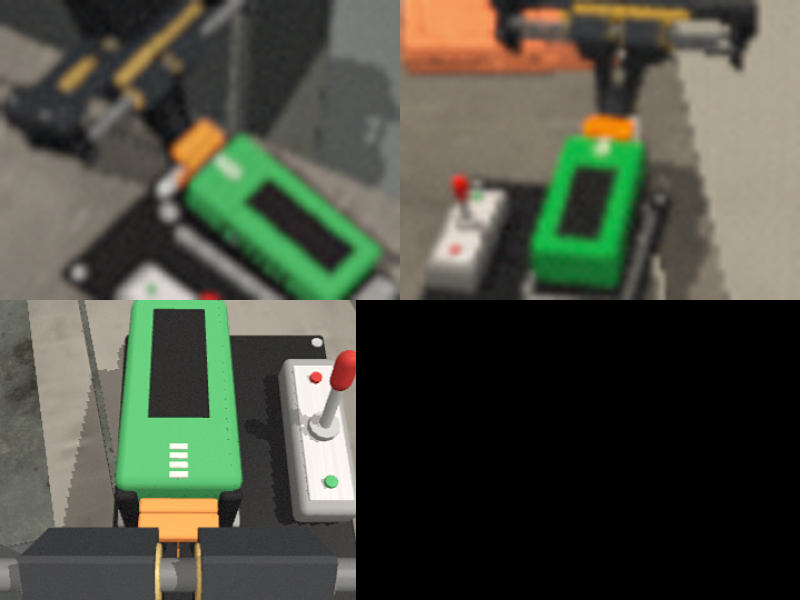

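```bash
python3 -m pendant '[[[0.0016,0,-0.0018,0,-1,0,0],[0.0016,0,-0.0018,0,-1,0,0],[0.0016,0,-0.0018,0,-1,0,0],[0.0016,0,-0.0018,0,-1,0,0],[0.0008,0,-0.001,0,-0.5,0,0]]]' >/dev/null
python3 -m pendant '[[[0,0,0,0,0,0,0],[0,0,0,0,0,0,0],[0,0,0,0,0,0,0],[0,0,0,0,0,0,0],[0,0,0,0,0,0,0]]]' >/dev/null
python3 s.py [0,0,0]
cat > p.py <<'E'
from h import *
# tab height: orange ledge in scene & side triangulated; green centroid
C=[snap(n) for n in("scene","side")]
for nm,lo,hi,q in(("orange",(8,150,140),(20,255,255),D(-85,0,65)),("green",(45,120,60),(80,255,255),D(0,0,65))):
    P=[];U=[]
    for c in C:
        u=proj(c,q)[0].astype(int);r=12 if nm=="orange" else 40
        p=np.argwhere(mask(c,lo,hi,(u[0]-r,u[1]-r,u[0]+r,u[1]+r)))[:,::-1];U.append(p.mean(0));P.append(c["intrinsics"]@np.c_[c["R"],c["t"]])
    X=cv2.triangulatePoints(P[0],P[1],U[0],U[1]).ravel();print(nm,todock(X[:3]/X[3]).round(1),[u.round(1).tolist() for u in U])
E
python3 p.py
```

```text
t 24.57 tcp [-64.5   0.2  45.2] tip [-74.4   0.2  62.6] lead [-66.1   0.2  67.3] F dock [-6.12 -0.66  0.55] grip 0.0001 2.800867226324044
tool axes in dock
 [[ 0.871 -0.001  0.492]
 [-0.    -1.    -0.   ]
 [ 0.492  0.    -0.871]]
shift [34.   0.1 71.1]
orange [-65.3   0.2  90.9] [[334.1, 185.2], [339.3, 196.9]]
green [ 9.1 -0.2 56.9] [[350.4, 202.0], [335.1, 216.2]]
```

```bash
python3 -m pendant '[[[-0.0018,0,-0.001,0,0,0,0],[-0.0018,0,-0.001,0,0,0,0],[-0.0017,0,0.003,0,0,0,0],[-0.0017,0,0.003,0,0,0,0],[-0.0017,0,0.003,0,0,0,0]]]' >/dev/null
python3 s.py
python3 -m pendant '[[[-0.0017,0,0.003,0,0,0,0],[-0.001,0,0.0018,0,0,0,0],[0,0,0,0,0,0,0],[0,0,0,0,0,0,0],[0,0,0,0,0,0,0]]]' >/dev/null
python3 s.py;python3 p.py
```

```text
t 25.3 tcp [-68.7  -0.   34.5] tip [-78.5   0.   51.9] lead [-70.3  -0.   56.5] F dock [-6.08  0.41  0.89] grip 0.0004 2.5758543675793533
t 25.93 tcp [-69.3  -0.4  28.9] tip [-79.1  -0.3  46.4] lead [-70.8  -0.3  51. ] F dock [-7.56  0.36  1.1 ] grip 0.0003 3.00030353800139
orange [-70.7  -0.2  77.2] [[332.8, 186.4], [339.2, 199.8]]
green [ 5.9 -0.9 49.9] [[349.4, 202.8], [335.1, 217.4]]
```

```bash
python3 -m pendant '[[[0.0012,0,-0.0025,0,0,0,0],[0.0012,0,-0.0025,0,0,0,0],[0.0012,0,-0.0025,0,0,0,0],[-0.0008,0,-0.0005,0,0,0,0],[0,0,0,0,0,0,0]]]' >/dev/null
python3 s.py
python3 -m pendant '[[[-0.0017,0,-0.001,0,0,0,0],[-0.0017,0,-0.001,0,0,0,0],[0,0,0,0,0,0,0],[0,0,0,0,0,0,0],[0,0,0,0,0,0,0]]]' >/dev/null
python3 s.py;python3 p.py
```

```text
t 26.65 tcp [-69.8   0.2  37.5] tip [-79.7   0.2  54.9] lead [-71.4   0.2  59.6] F dock [-5.15 -0.12  0.4 ] grip 0.0003 1.8960475687345024
t 27.27 tcp [-73.4   0.5  37.8] tip [-83.2   0.5  55.2] lead [-75.    0.5  59.8] F dock [-0.55  0.13 -1.4 ] grip 0.0006 0.671526922378689
orange [-73.1   0.1  82.6] [[332.3, 185.2], [339.5, 198.1]]
green [ 6.1 -0.5 53.4] [[349.6, 202.1], [335.1, 216.7]]
```

```bash
python3 -m pendant '[[[-0.002,0,0.0015,0,0,0,0],[-0.0015,0,0.002,0,0,0,0],[-0.0015,0,0.002,0,0,0,0],[-0.0015,0,0.0018,0,0,0,0],[0,0,0,0,0,0,0]]]' >/dev/null
python3 s.py;python3 p.py
python3 -m pendant '[[[-0.0015,0,0.0015,0,0,0,0],[-0.0015,0,0.0015,0,0,0,0],[-0.0015,0,0.0015,0,0,0,0],[0,0,0,0,0,0,0],[0,0,0,0,0,0,0]]]' >/dev/null
python3 s.py;python3 p.py
```

```text
t 28.0 tcp [-76.3  -0.1  28. ] tip [-86.1  -0.1  45.4] lead [-77.9  -0.1  50. ] F dock [-3.15  1.3  -2.06] grip -0.0002 1.498119905591011
orange [-76.7  -0.3  73.6] [[331.4, 186.3], [339.7, 199.8]]
green [ 5.3 -0.9 49.2] [[349.3, 202.8], [335.1, 217.5]]
t 28.73 tcp [-77.2   0.4  22.1] tip [-87.1   0.4  39.5] lead [-78.8   0.4  44.2] F dock [-2.1  -0.3  -0.96] grip 0.0002 0.734064456919441
orange [-77.4  -0.4  70.4] [[331.2, 186.5], [339.5, 200.6]]
green [ 5.2 -0.8 47.8] [[349.2, 202.9], [335.1, 217.9]]
```

```bash
python3 -m pendant '[[[-0.007,0,-0.0039,0,0,0,0],[-0.013,0,-0.0074,0,0,0,0],[-0.022,0,-0.0123,0,0,0,0],[0,0,0,0,0,0,0],[0,0,0,0,0,0,0]]]' >/dev/null
python3 s.py;python3 p.py
```

```text
t 29.45 tcp [-125.5    0.6   22. ] tip [-135.4    0.6   39.4] lead [-127.2    0.6   44.1] F dock [-0.03  0.34 -0.38] grip 0.0007 0.0
orange [-77.1  -0.6  70.2] [[331.2, 186.9], [339.6, 200.5]]
green [ 5.  -0.9 47.7] [[349.2, 202.9], [335.1, 217.9]]
```

```bash
python3 -m pendant '[[[0.01,0,-0.05,0,0,0,0.3],[0.03,0,-0.05,0,-8.5,0,1],[0.03,0,-0.03,0,-8.5,0,1],[0.03,0,0,0,-8.5,0,1],[0.02,0,0,0,-8.5,0,1]]]' >/dev/null
python3 -m pendant '[[[0,0,0,0,0,0,1],[0,0,0,0,0,0,1],[0,0,0,0,0,0,1],[0,0,0,0,0,0,1],[0,0,0,0,0,0,1]]]' >/dev/null
python3 s.py [-0.4,0,11]; python3 p.py; sed -i 's/C=\[.*/C=[pickle.load(open(n+".pkl","rb")) for n in("scene","side")]/' p.py; python3 p.py
python3 - <<'E'
from h import *
toggle()
L=[]
for n in("scene","side"):
    c=snap(n);u=proj(c,D(-30,0,40))[0].astype(int)
    L.append(cv2.resize(c["img"][u[1]-36:u[1]+24,u[0]-40:u[0]+40,::-1],(400,300),interpolation=cv2.INTER_CUBIC))
w=snap("wrist")["img"][20:290,160:480,::-1]
cv2.imwrite("pics/m8.png",np.vstack([np.hstack(L),np.hstack([cv2.resize(w,(356,300)),np.zeros((300,444,3),np.uint8)])]))
E
```

```text
t 30.8 tcp [-7.490e+01  1.000e-01  1.751e+02] tip [-7.33e+01  1.00e-01  1.95e+02] lead [-6.380e+01  1.000e-01  1.943e+02] F dock [0.25 0.01 0.22] grip 0.0859 0.0
tool axes in dock
 [[ 0.997 -0.004 -0.078]
 [-0.004 -1.     0.001]
 [-0.078 -0.    -0.997]]
shift [ 8.710e+01 -1.000e-01  1.577e+02]
orange [-76.9  -0.9  70.2] [[331.2, 186.9], [339.5, 200.6]]
green [ 4.8 -1.  47.7] [[349.1, 202.9], [335.1, 217.9]]
orange [-80.8  -1.1  60.1] [[330.3, 187.8], [339.5, 202.6]]
green [ 1.9 -1.3 42.5] [[348.4, 203.3], [335.1, 218.8]]
scene 15 [335.66666667 216.8       ] on [[328.4, 212.6]] off [[335.1, 217.6]]
side 10 [309.7 210.8] on [[311.4, 207.0]] off [[309.5, 211.1]]
```

View pics/m8.png

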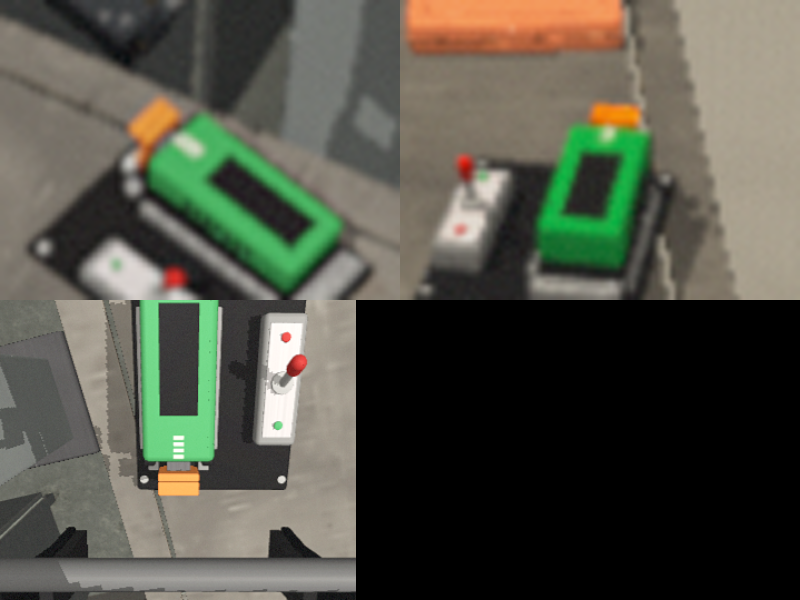

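```bash
python3 -m pendant '[[[0.045,0,0,0,0,0,1],[0.042,0,0.03,0,0,0,1],[0,0,0.05,0,0,0,1],[0,0,0.045,0,0,0,1],[0,0,0.02,0,0,0,1]]]' >/dev/null
python3 -m pendant '[[[0,0,0.0127,0,0,0,1],[0,0,0,0,0,0,1],[0,0,0,0,0,0,1],[0,0,0,0,0,0,0.75],[0,0,0,0,0,0,0.7]]]' 25 >/dev/null
python3 s.py [-0.4,0,11]
python3 -m pendant '[[[0,0,0,0,0,0,0.6],[0,0,0,0,0,0,0.5],[0,0,0,0,0,0,0.4],[0,0,0,0,0,0,0.4],[0,0,0,0,0,0,0.4]]]' 25 >/dev/null
python3 s.py
```

```text
t 32.4 tcp [ 0.7 -0.4 11.9] tip [ 2.3 -0.4 31.9] lead [11.8 -0.4 31.1] F dock [-0.1   0.89 -0.39] grip 0.0741 0.0
tool axes in dock
 [[ 0.997 -0.001 -0.078]
 [-0.001 -1.    -0.001]
 [-0.078  0.002 -0.997]]
shift [-1.  -0.4  1. ]
t 33.02 tcp [ 0.7 -0.2 11.4] tip [ 2.3 -0.2 31.4] lead [11.7 -0.2 30.6] F dock [-0.44 -0.43  3.73] grip 0.0582 24.994218999054283
```

```bash
python3 -m pendant '[[[-0.002,0,-0.0006,0,0,0,0.4],[-0.003,0,0,0,0,0,0.4],[-0.003,0,0.0002,0,0,0,0.4],[0,0,0,0,0,0,0.4],[0,0,0,0,0,0,0.4]]]' >/dev/null
python3 s.py
python3 -m pendant '[[[-0.003,0,0.0001,0,0,0,0.4],[-0.003,0,0.0001,0,0,0,0.4],[-0.003,0,0,0,0,0,0.4],[0,0,0,0,0,0,0.4],[0,0,0,0,0,0,0.4]]]' >/dev/null
python3 s.py
```

```text
t 33.65 tcp [-7.6  0.5 12.1] tip [-6.   0.5 32.1] lead [ 3.5  0.5 31.3] F dock [-0.36  0.05 -3.35] grip 0.0579 24.996395828202367
t 34.27 tcp [-16.3   0.1  12.8] tip [-14.7   0.1  32.7] lead [-5.3  0.1 32. ] F dock [-0.38  0.54 -4.  ] grip 0.058 24.99621155904606
```

```bash
python3 -m pendant '[[[0,0,-0.003,0,0,0,0.4],[0,0,-0.005,0,0,0,0.4],[0,0,-0.01,0,0,0,0.4],[0,0,-0.02,0,0,0,0.4],[0,0,-0.03,0,0,0,0.4]]]' >/dev/null
python3 s.py
python3 -m pendant '[[[0,0,-0.035,0,0,0,0.4],[0,0,-0.025,0,2,0,0.4],[0,0,0,0,2.5,0,0.4],[0,0,0,0,0,0,0.4],[0,0,0,0,0,0,0.4]]]' >/dev/null
python3 -c "
from h import *
print(todock([.488,.337,.13]))";python3 s.py "todock([.488,.337,.13])"
```

```text
t 34.9 tcp [-10.8   0.9  81.2] tip [ -9.3   0.8 101.2] lead [  0.2   0.8 100.4] F dock [-0.23 -0.59 -4.01] grip 0.0578 24.99626944307238
[340.7364   51.17358 130.     ]
t 35.52 tcp [ -6.2   0.7 140.4] tip [ -6.2   0.7 160.4] lead [  3.3   0.6 160.4] F dock [ 0.27  1.01 -3.43] grip 0.0577 24.996085565071553
tool axes in dock
 [[ 1.    -0.001 -0.   ]
 [-0.001 -1.     0.001]
 [-0.    -0.001 -1.   ]]
shift [346.9 -50.8  10.3]
```

```bash
python3 -m pendant '[[[0.025,-0.004,0,0,0,0,0.4],[0.035,-0.006,0,0,0,0,0.4],[0.04,-0.006,0,0,0,0,0.4],[0.04,-0.006,0,0,0,0,0.4],[0.04,-0.006,0,0,0,0,0.4]]]' >/dev/null
python3 -m pendant '[[[0.04,-0.006,0,0,0,0,0.4],[0.04,-0.006,0,0,0,0,0.4],[0.04,-0.006,0,0,0,0,0.4],[0.03,-0.005,0,0,0,0,0.4],[0.017,0,0,0,0,0,0.4]]]' >/dev/null
python3 -m pendant '[[[0,0,0.02,0,0,0,0.4],[0,0,0.03,0,0,0,0.4],[0,0,0.03,0,0,0,0.4],[0,0,0.02,0,0,0,0.4],[0,0,0,0,0,0,0.4]]]' >/dev/null
python3 s.py "todock([.488,.337,-.003])"
python3 - <<'E'
from h import *
L=[];o=get_obs();print(o["position"])
for n in("scene","side"):
    c=snap(n);u=proj(c,[.488,.337,.03])[0].astype(int)
    L.append(cv2.resize(c["img"][u[1]-50:u[1]+50,u[0]-66:u[0]+66,::-1],(400,303),interpolation=cv2.INTER_CUBIC))
w=snap("wrist")["img"][:,:,::-1]
cv2.imwrite("pics/m9.png",np.vstack([np.hstack(L),np.hstack([cv2.resize(w,(464,290)),np.zeros((290,336,3),np.uint8)])]))
E
```

```text
t 37.4 tcp [339.3  52.1  38.3] tip [339.4  52.   58.3] lead [348.9  52.   58.3] F dock [-0.98  0.52 -4.27] grip 0.0578 24.996087080799043
tool axes in dock
 [[ 1.    -0.001 -0.004]
 [-0.001 -1.     0.004]
 [-0.004 -0.004 -1.   ]]
shift [ 1.6  1.1 41.3]
[0.48679971 0.33578426 0.03833358]
```

View pics/m9.png

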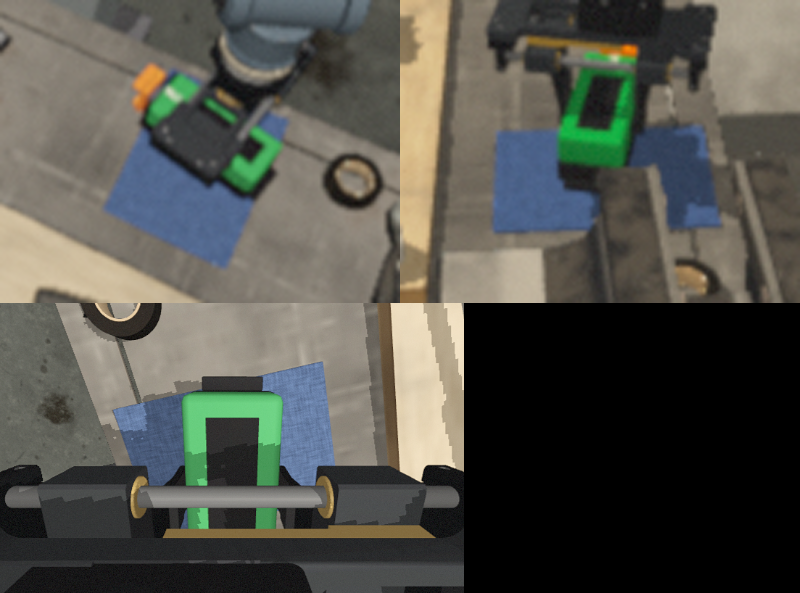

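Pack held over the mat, roughly central (mat in the side crop spans 493–720, pack at about 595). Lowering gently, about 41 mm to go.

```bash
python3 -m pendant '[[[0.001,0.001,0.012,0,0,0,0.4],[0,0,0.01,0,0,0,0.4],[0,0,0.007,0,0,0,0.4],[0,0,0.003,0,0,0,0.4],[0,0,0,0,0,0,0.4]]]' >/dev/null
python3 s.py
python3 -m pendant '[[[0,0,0.002,0,0,0,0.4],[0,0,0.002,0,0,0,0.4],[0,0,0.0015,0,0,0,0.4],[0,0,0,0,0,0,0.4],[0,0,0,0,0,0,0.4]]]' >/dev/null
python3 s.py
```

```text
t 38.17 tcp [341.8  49.9   8.1] tip [341.8  49.9  28.1] lead [351.3  49.9  28.1] F dock [-0.46 -0.43 -4.21] grip 0.0579 24.996018565725535
t 38.8 tcp [341.9  49.7   2.9] tip [341.9  49.7  22.9] lead [351.4  49.7  22.9] F dock [-0.06 -0.04 -3.99] grip 0.0577 24.99609549762681
```

```bash
python3 -m pendant '[[[0,0,0.0015,0,0,0,0.4],[0,0,0.0015,0,0,0,0.4],[0,0,0.001,0,0,0,0.4],[0,0,0,0,0,0,0.4],[0,0,0,0,0,0,0.4]]]' >/dev/null
python3 s.py
python3 -m pendant '[[[0,0,0.001,0,0,0,0.4],[0,0,0.0005,0,0,0,0.4],[0,0,0,0,0,0,0.4],[0,0,0,0,0,0,0.4],[0,0,0,0,0,0,0.4]]]' >/dev/null
python3 s.py
```

```text
t 39.42 tcp [341.9  49.8  -1.1] tip [341.9  49.8  18.9] lead [351.4  49.7  18.9] F dock [-0.02 -0.8  -3.22] grip 0.0577 24.996173176914454
t 40.05 tcp [342.1  49.6  -1.8] tip [342.1  49.6  18.2] lead [351.6  49.6  18.2] F dock [0.82 1.88 5.64] grip 0.0579 24.992995751090348
```

Touched down (Fz went from −4 to +5.6 N). I'll release slowly and withdraw straight up.

```bash
python3 -m pendant '[[[0,0,-0.0005,0,0,0,0.66],[0,0,0,0,0,0,0.75],[0,0,0,0,0,0,0.85],[0,0,0,0,0,0,1],[0,0,0,0,0,0,1]]]' >/dev/null
python3 -m pendant '[[[0,0,0,0,0,0,1],[0,0,0,0,0,0,1],[0,0,-0.01,0,0,0,1],[0,0,-0.03,0,0,0,1],[0,0,-0.05,0,0,0,1]]]' >/dev/null
python3 -m pendant '[[[0,0,-0.05,0,0,0,1],[-0.05,0,-0.05,0,0,0,1],[-0.05,0,0,0,0,0,1],[-0.05,0,0,0,0,0,1],[0,0,0,0,0,0,1]]]' >/dev/null
python3 s.py
python3 - <<'E'
from h import *
toggle()
L=[]
for n in("scene","side"):
    c=snap(n);u=proj(c,[.488,.337,.054])[0].astype(int)
    print(n,rect(c,mask(c,(45,120,60),(80,255,255),(u[0]-40,u[1]-40,u[0]+40,u[1]+40)),.054)[:2])
    L.append(cv2.resize(c["img"][u[1]-50:u[1]+50,u[0]-66:u[0]+66,::-1],(400,303),interpolation=cv2.INTER_CUBIC))
cv2.imwrite("pics/m10.png",np.hstack(L))
E
```

```text
t 41.92 tcp [195.   50.6 182.9] tip [195.   50.6 202.9] lead [204.5  50.5 202.9] F dock [-0.02  0.19  0.34] grip 0.0868 0.0
scene 15 [335.66666667 216.73333333] on [[328.4, 212.6]] off [[335.1, 217.6]]
side 10 [309.7 210.8] on [[311.4, 207.0]] off [[309.5, 211.1]]
scene (((498.0662536621094, 337.90289306640625), (132.38775634765625, 71.29322052001953), 76.9549331665039), 717.0)
side (((489.8668212890625, 354.180419921875), (157.72792053222656, 60.25613784790039), 76.33150482177734), 438.5)
```

View pics/m10.png

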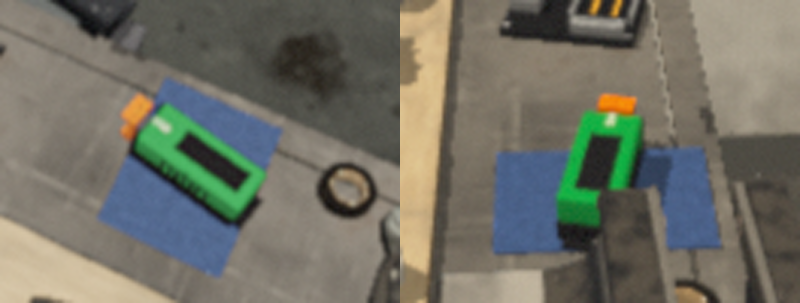

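The pack sits flat in the middle of the mat, about 5 mm from its centre, with the toggle off and the gripper clear.

```bash
python3 -c "
from rig import hand_in
print(hand_in())"
```

```text
the job is handed in; nothing more can be done
None
```

I handed the job in at about 42 s: the toggle is off, the pack was unlatched with its tab pressed, and it now rests upright and flat about 5 mm from the mat's centre; no verdict came back.

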